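# Turn the jug in its tilting stand to the bowl and tip out the chill balls

## Robot

A 6-joint arm with a two-finger parallel gripper is mounted at the origin on the work surface. World frame = base frame: x ahead of the robot, y to its left, z up, the work surface at z = 0. Lengths are in m, angles in degrees, forces in N, time in s.
With the tool pointing down it reaches from about 0.35 to 0.875 m from the base axis. Payload 4.2 kg.
Tool frame: the origin (TCP) lies where the fingers leave the gripper's body, on its centre line; the fingertips stand 70 mm ahead of it and the grasp point (between the pads) lies 51 mm ahead of it; z points along the fingers, y is the direction in which the jaws open and shut (so a half turn about z gives the same grasp; the last joint's range is limited). The gripper opens to 87 mm and grips with 3 to 60 N. Pads are 19 mm wide; open, the fingers measure 117 mm over their backs; the gripper's body (75 mm by 190 mm) begins 51 mm behind the grasp point.
Start: joints at [-52.907, 22.042, 0.453, 0, -68.411, -14.817], TCP at [0.237, -0.578, 0.292] pointing down, gripper open.
Joint ranges: [-179.83, 179.83], [-69.29, 118.12], [-61.27, 80.66], [-181.25, 117.63], [-171.15, -9.14], [-177.46, 177.46]. Speed limits (degrees/s): [159.86, 159.86, 180, 180, 180, 180].

## Interface

Orientations are given as a 3x3 rotation matrix whose columns are the frame's x, y, z axes.
In Python, from station import sense, capture, camera_model, finish_job gives the robot as it stands.
- The arm moves only by the shell command python3 -m inch 'ROWS'. ROWS is JSON, a list of rows, each an object with "hand": the closure, from 0 (fully open) to 1 (shut); "slide": the shift along the world's x, y, z in cm, a list of three; "yaw": the turn about the world's z in rad. A call has 1 to 10 rows; each row is the pose to reach, as a shift and turn from the pose commanded when the call began; what a row does not reach only later rows make up. A row lasts 1/8 s, in which the tool goes at most 62.5 mm and 10.7 degrees, less where a joint would pass 70% of its speed; a pose out of reach is approached as far as the arm can. A call with a gripper value outside its range is refused whole. The fingers move at their own pace and stop on an object; the grip force is fixed at half the most. Time passes only in rows, so rows that repeat a pose let the fingers close. It gives the time, the measured TCP pose, the force and the opening at its end, in the units of the state.
- sense(): the state, without advancing time (a new reading comes with each control period).
- capture(name): name is "scene" or "top" or "wrist"; returns the picture (420x560x3 uint8, blue, green, red); there is no depth.
- camera_model(name): a dict with "mtx" (3x3 intrinsics, pixels), "k1" (the pictures are not rectified: a ray, as slopes to the right and down, at radius r is drawn at 1 + k1 r^2 times it, then the intrinsics apply), "xyz" and "orientation" of the camera in the world; the wrist camera has in their place "tool_from_camera" (4x4, takes a point from camera to tool coordinates, whose origin is the TCP and whose axes are the flange's). Camera axes: x right, y up, looking along -z (the intrinsics and any distortion apply to the point x, -y, -z); pixel columns grow to the right and rows downward; lengths in m; the calibration is good to about 2 mm. A picture is of the moment at which its call begins: read the wrist's pose just before it. camera_model takes no time and is no camera call.
- finish_job(): hands the job in, once; it reports no verdict.
The state is a dict: "time_s": time; "joints": joint angles; "joint_velocities": joint speeds; "effort": joint torques, N m; "tcp_pos": TCP position; "ee_rot": TCP orientation; "wrist_force": force on the tool from outside, world axes, zero at the start; "moment": the same for the moment, N m; "gripper_width": opening from 0.0 (shut) to 1.0 (fully open).
Only numpy, scipy, OpenCV 4.12 (cv2) and the standard library are available. Lean on these libraries where they do the work, as an engineer would, in place of code of your own. Each camera call takes 0.05 s, during which the arm holds its last target. There are 200 camera calls.

## Task

Empty the six chill balls from the spouted jug in its tilting stand into the wide round steel bowl: pull up the spring plunger behind the jug, swing the jug round to the hole that points its spout best at the bowl and let the pin snap fully home. Then tip the jug right over with the black bar above it until every ball has rolled out, and let the jug swing back upright with the pin still home. Leave the bowl and everything else on the table where it stands.

Things in the scene. Friction and masses are not known exactly. Their poses are not given: they have to be found in the camera images.
- swivel (a joint): Turn of the upper stand, with the jug, about the upright swivel axis, rad: 0 = middle hole (at every start), positive anticlockwise seen from above; stops at +-1.42. Stiff bearing (about 0.12 N m). Locked while the plunger pin is down in a hole.
- plunger (a joint): Lift of the spring plunger, m: 0 = pin fully down in a hole, stop at 0.018. The pin is clear of the index plate from 0.013 up; about 0.013 also when let go on the solid plate between two holes. The spring always pushes it down, 5 N at 0 rising to 9 N.
- jug (a joint): Tilt of the jug about its level tilt axis, rad: 0 = upright and resting (stop), grows as the spout goes down, stop at 1.85. Weight and a spring always swing it back upright when let go; pushing the bar takes 3 to 9 N. The balls begin to roll out at about 1.5 and run out freely at 1.75 to 1.85.
- swivel_axis (a point): Point on the stand's upright swivel axis, 62 mm above the table (top of the jug platform). Its x axis is the level direction in which the spout points, z is up. It turns with the jug. The stand is white painted metal on a round foot of 132 mm diameter; its steel index plate is an arc behind the jug, 125 to 165 mm from the axis, top 24 mm above the table, with 11 round holes at 15 degree (0.2618 rad) steps, one for each swivel value from -75 to +75 degrees.
- tilt_axis (a point): Middle of the tilt axis: 30 mm from the swivel axis towards the spout, 159 mm above the table. Axes as swivel_axis (x to the spout; the tilt axis is y, the jug tips about +y). Two white yoke plates at y = +-71 mm carry the jug here. The steel jug stands centred on the swivel axis, 120 mm tall, 100 mm across the rim, rim 184 mm above the table; its own handle reaches to 112 mm behind the tilt axis at heights of 76 to 150 mm.
- bar_mid (a point): Middle of the black tipping bar: a level round bar 14 mm thick and 128 mm long, parallel to the tilt axis, fixed to the jug by an arm at each end. With the jug upright it is 77 mm behind and 80 mm above the tilt axis, clear above the jug's back rim; it swings forward over the top with the jug on a circle of 111 mm radius about the tilt axis.
- knob_mid (a point): Middle of the plunger's black knob: upright cylinder 28 mm in diameter, 22 mm tall, centre 68 mm above the table when the pin is home, free all round; a 19 mm bush and the 26 mm wide index arm (top 43 mm above the table) are under it. It stands 145 mm from the swivel axis, straight behind the jug (opposite the spout), and goes round with it.
- spout_tip (a point): Lip of the jug's open spout (trough 52 mm long), middle of its floor. Upright it is 79 mm ahead of the swivel axis and 222 mm above the table.
- bowl_centre (a point): Centre, half-way up (21 mm), of the wide round steel bowl that must receive the balls: 124 mm across the rim, 42 mm tall, loose (0.45 kg). It stands to the left or right front of the stand, 115 to 162 mm from the swivel axis.
- ball0_center (a point): Centre of a steel chill ball, 22 mm in diameter; at the start it lies on the floor of the jug, 79 mm above the table.
- ball1_center (a point): Centre of another of the six steel chill balls (22 mm).
- ball2_center (a point): Centre of another of the six steel chill balls (22 mm).
- ball3_center (a point): Centre of another of the six steel chill balls (22 mm).
- ball4_center (a point): Centre of another of the six steel chill balls (22 mm).
- ball5_center (a point): Centre of another of the six steel chill balls (22 mm).
- pot: Bystander: narrow steel pot, 72 mm across, 40 mm tall, beside the stand on the side where the bowl is not. Origin at the underside.
- bottle: Bystander: white bottle, 56 mm in diameter, 150 mm tall, in front of the stand. Origin at the underside.
- tape: Bystander: roll of paper tape lying flat, 68 mm across, 25 mm tall. Origin at the underside.
- rack: Bystander: sample-tube rack, 55 x 130 mm, 102 mm tall. Origin at the underside.
- kidney: Bystander: steel kidney dish, 156 x 72 mm, 34 mm tall. Origin at the underside.
- forceps: Bystander: steel clamp forceps lying flat, 135 mm long, 8 mm thick. Origin at the underside.

How it is judged:
By the outcome, as a careful person would: the job done as asked, in the order asked, and still so for the second after the job is handed in, with the robot touching nothing.
It also fails if it takes over 64 s, if anything falls off the work surface, if the arm or the gripper's body presses on something with over 40 N, if the wrist force passes 120 N, or if a joint passes its speed limit or range.

## Working session

There is one attempt and no reset: what is moved stays moved. The work goes in short steps, Python scripts to look and compute and a shell command to move; the robot and the scene stay as the last step left them, time stands still between calls to the robot, and variables do not carry over. Pictures are saved under pics/ and viewed, about 8 in all and at most 12, crops included, and the job is handed in when it is done.

```bash
mkdir -p pics; ls; cat > h.py <<'E'
import numpy as np, cv2
from station import sense,capture,camera_model
def cam(n,s=None):
    m=camera_model(n)
    if n=="wrist":
        s=s or sense(); T=np.array(m["tool_from_camera"]); R=np.array(s["ee_rot"])
        return m,R@T[:3,3]+np.array(s["tcp_pos"]),R@T[:3,:3]
    return m,np.array(m["xyz"]),np.array(m["orientation"])
def ray(c,px):
    m,o,R=c; K=np.array(m["mtx"]); k=m["k1"]
    d=(np.array(px,float)-K[:2,2])/[K[0,0],K[1,1]]; u=d.copy()
    for _ in range(20): u=d/(1+k*(u@u))
    return o,R@np.array([u[0],-u[1],-1])
def onz(c,px,z):
    o,d=ray(c,px); return o+d*(z-o[2])/d[2]
def proj(c,P):
    m,o,R=c; K=np.array(m["mtx"]); p=R.T@(np.array(P)-o); u=np.array([p[0],-p[1]])/-p[2]
    u=u*(1+m["k1"]*(u@u)); return u*[K[0,0],K[1,1]]+K[:2,2]
E
python3 - <<'E'
from h import *
s=sense();print(s)
for n in("top","scene"):
    im=capture(n);cv2.imwrite(f"pics/{n}0.png",im);m=camera_model(n);print(n,m["xyz"],np.round(m["orientation"],2).tolist(),m["mtx"],m["k1"])
E
```

```text
pics
{'time_s': 0.0, 'joints': array([-5.29068576e+01,  2.20913422e+01,  3.79634911e-01, -2.94545133e-02,
       -6.84105155e+01, -1.48165858e+01]), 'joint_velocities': array([ 0.03956932,  0.01472625,  0.13609038,  0.00111715, -0.00338215,
        0.0359048 ]), 'effort': array([ 6.36180393e-04, -3.90662313e+01,  1.87400991e+01,  4.21970174e+00,
        1.09640864e-02, -1.89041220e-04]), 'tcp_pos': array([ 0.23677864, -0.57792654,  0.29115112]), 'ee_rot': array([[-9.25436745e-01, -3.78901058e-01, -9.05235894e-04],
       [-3.78902130e-01,  9.25434610e-01,  1.98981030e-03],
       [ 8.37953981e-05,  2.18443938e-03, -9.99997611e-01]]), 'wrist_force': array([ 0.07431725, -0.07187314, -0.23502397]), 'moment': array([-0.01871261,  0.01651316,  0.02310977]), 'gripper_width': 1.0020900765509237}
top [0.45191105 0.03947601 0.96771207] [[-0.02, 0.99, -0.15], [-1.0, -0.02, 0.02], [0.01, 0.15, 0.99]] [[401.51910232   0.         279.00645292]
 [  0.         401.51910232 210.23209828]
 [  0.           0.           1.        ]] -0.052734868518917136
scene [ 1.21032703 -0.61904185  1.09215307] [[0.73, -0.49, 0.48], [0.69, 0.52, -0.51], [0.01, 0.7, 0.72]] [[508.71211913   0.         286.96394391]
 [  0.         508.71211913 211.63881052]
 [  0.           0.           1.        ]] 0.04469442400813904
```

View pics/top0.png

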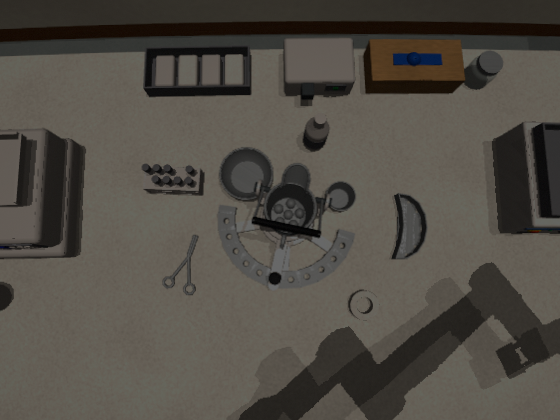

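View pics/scene0.png

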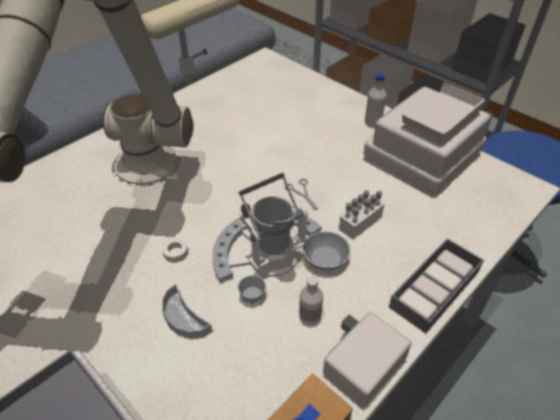

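The top view shows the knob near (275,279), the bar from (254,220) to (320,234), the bowl at about (246,173) at left front, the pot at (339,196), and six balls in the jug. Next I'll measure them.

```bash
python3 - <<'E'
from h import *
im=cv2.imread("pics/top0.png");c=cam("top");g=im.max(2)
def blob(x0,y0,x1,y1,t):
    m=np.zeros_like(g);m[y0:y1,x0:x1]=(g[y0:y1,x0:x1]<t)*255
    n,l,st,ce=cv2.connectedComponentsWithStats(m);i=1+st[1:,4].argmax();return (l==i).astype(np.uint8),st[i],ce[i]
m,st,ce=blob(262,268,290,292,35);print("knob",st,ce);K=onz(c,ce,.078);print(K)
m,st,ce=blob(245,210,330,242,30);r=cv2.minAreaRect(cv2.findNonZero(m));print("bar",st,ce,r);
bx=cv2.boxPoints(r);print([onz(c,p,.239).round(4) for p in bx]); B=onz(c,ce,.239);print(B)
f=B-K;f[2]=0
# tilt axis = bar dir
e=[onz(c,p,.239) for p in bx]
L=[(e[i]-e[(i+1)%4]) for i in range(4)];d=max(L,key=np.linalg.norm);print("len",np.linalg.norm(d),"yaw of axis",np.degrees(np.arctan2(d[1],d[0])))
print("K->B",np.linalg.norm(f),"expect",.145-.047,np.degrees(np.arctan2(f[1],f[0])))
for nm,px in dict(l=(220,173),r=(273,173),t=(246,148),b=(246,200)).items(): print(nm,onz(c,px,.042))
e=cv2.resize(im[120:310,190:380],None,fx=4,fy=4,interpolation=cv2.INTER_CUBIC)
e=np.clip(e*1.6,0,255).astype(np.uint8)
cv2.imwrite("pics/z0.png",cv2.resize(e,(600,600)))
E
```

```text
knob [269 273  12  11 111] [274.38738739 277.90990991]
[0.43848233 0.03753942 0.078     ]
bar [252 210  69  27 656] [287.60060976 225.5       ] ((286.0, 223.0), (68.0, 26.0), 0.0)
[array([0.517 , 0.0771, 0.239 ]), array([0.5648, 0.0766, 0.239 ]), array([ 0.5625, -0.0484,  0.239 ]), array([ 0.5146, -0.0467,  0.239 ])]
[0.5349548  0.01194927 0.239     ]
len 0.12500536760875255 yaw of axis 88.92952985879559
K->B 0.09980878464541298 expect 0.09799999999999999 -14.856068994869023
l [0.68528991 0.16139957 0.042     ]
r [0.68301166 0.03605973 0.042     ]
t [0.74556617 0.09946821 0.042     ]
b [0.61926959 0.1004269  0.042     ]
```

View pics/z0.png

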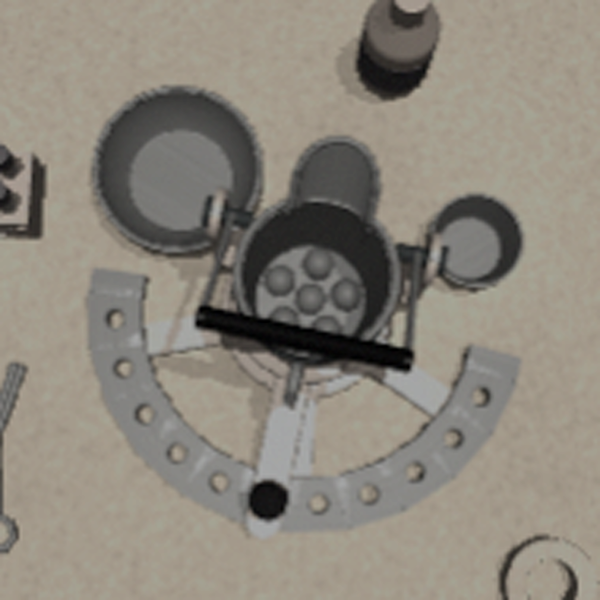

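The crop shows all ten open index holes (five on each side of the knob at (267,500)), the bowl rim at about (178,170) and the bar ends. I'll fit the swivel axis from the holes.

```bash
python3 - <<'E'
from h import *
from scipy.optimize import least_squares
c=cam("top");S=600/190
P=lambda p:(p[0]/S+190-.5*0,p[1]/S+120)
H=[(115,318),(124,368),(145,413),(177,453),(220,481),(319,502),(369,493),(416,471),(455,438),(482,397)]
k=np.array([-5,-4,-3,-2,-1,1,2,3,4,5])  # angle index: clockwise seen from top -> left(+y) is knob there when swivel negative
W=np.array([onz(c,P(p),.024)[:2] for p in H])
def f(v):
    a=v[2]+np.pi+np.radians(15)*k
    return (W-(v[:2]+.145*np.c_[np.cos(a),np.sin(a)])).ravel()
r=least_squares(f,[.58,0,-.2]);print(r.x,np.degrees(r.x[2]),abs(r.fun).max())
A=r.x[:2]
for q in[(200,318),(410,358)]: print("bar end",onz(c,P(q),.239))
b=(onz(c,P((200,318)),.239)+onz(c,P((410,358)),.239))/2;d=onz(c,P((200,318)),.239)-onz(c,P((410,358)),.239)
th=r.x[2];F=np.array([np.cos(th),np.sin(th)]);print("bar mid",b,"pred",A-.047*F,"F from bar",np.degrees(np.arctan2(d[1],d[0]))-90, "knob pred",A-.145*F)
B=onz(c,P((179,169)),.042)[:2];print("bowl",B,np.linalg.norm(B-A));v=B-A
a=np.degrees(np.arctan2(v[1],v[0])-th);print("swivel needed",a,a/15)
E
```

```text
[ 0.57846177  0.00314853 -0.23041655] -13.201895713093373 0.0009188825189980765
bar end [0.54497737 0.07438157 0.239     ]
bar end [ 0.51937728 -0.04652028  0.239     ]
bar mid [0.53217732 0.01393064 0.239     ] pred [0.53270392 0.01388254] F from bar -11.955379323971243 knob pred [0.43729393 0.03626408]
bowl [0.68286686 0.09831127] 0.14126701712884987
swivel needed 55.55031766471006 3.7033545109806707
```

Swivel axis is at (0.578, 0.003), with the spout at −13.2°. The bowl needs +55.6°, so the best hole is +60° (index 4); the next nearest, 45°, is 10° off. I'm moving above the knob.

```bash
python3 -m inch '[{"hand":0,"slide":[20.1,61.5,0],"yaw":-0.61},{"hand":0,"slide":[20.1,61.5,0],"yaw":-0.61},{"hand":0,"slide":[20.1,61.5,0],"yaw":-0.61},{"hand":0,"slide":[20.1,61.5,0],"yaw":-0.61},{"hand":0,"slide":[20.1,61.5,0],"yaw":-0.61},{"hand":0,"slide":[20.1,61.5,0],"yaw":-0.61},{"hand":0,"slide":[20.1,61.5,0],"yaw":-0.61},{"hand":0,"slide":[20.1,61.5,0],"yaw":-0.61},{"hand":0,"slide":[20.1,61.5,0],"yaw":-0.61},{"hand":0,"slide":[20.1,61.5,0],"yaw":-0.61}]'
python3 -m inch '[{"hand":0,"slide":[0,0,0],"yaw":0},{"hand":0,"slide":[0,0,0],"yaw":0},{"hand":0,"slide":[0,0,0],"yaw":0}]'
```

```text
time_s: 1.35
tcp_pos: [0.4278, 0.0078, 0.2924]
ee_rot: [[-0.976, 0.219, 0.0], [0.219, 0.976, 0.0], [-0.0, 0.0, -1.0]]
wrist_force: [0.4, 0.1, 0.4]
gripper_width: 1.0
time_s: 1.72
tcp_pos: [0.4274, 0.0046, 0.2921]
ee_rot: [[-0.975, 0.221, -0.001], [0.221, 0.975, -0.0], [0.001, -0.0, -1.0]]
wrist_force: [0.4, 0.5, -0.2]
gripper_width: 1.0
```

```bash
python3 -m inch '[{"hand":0,"slide":[1.05,3.2,-6],"yaw":0},{"hand":0,"slide":[1.05,3.2,-9],"yaw":0},{"hand":0,"slide":[1.05,3.2,-9],"yaw":0},{"hand":0,"slide":[1.05,3.2,-9],"yaw":0}]'
python3 - <<'E'
from h import *
s=sense();c=cam("wrist",s);im=capture("wrist");cv2.imwrite("pics/w1.png",im)
print(s["tcp_pos"],c[1],proj(c,[.4385,.0375,.079]))
E
```

```text
time_s: 2.22
tcp_pos: [0.4392, 0.0371, 0.2036]
ee_rot: [[-0.975, 0.22, 0.002], [0.22, 0.975, 0.0], [-0.002, 0.001, -1.0]]
wrist_force: [0.3, 0.5, 0.8]
gripper_width: 1.002
[0.43915993 0.03709024 0.20362596] [0.37176194 0.05217026 0.29548755] [281.23096445 229.27841568]
```

View pics/w1.png

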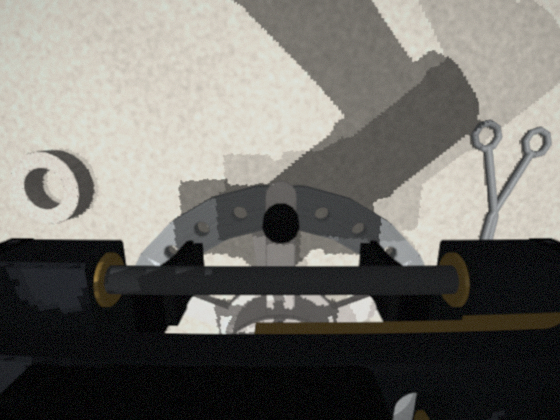

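The wrist view shows the knob at (281,223), centred between the fingers and about 2–3 mm further back than predicted. I'll descend and grip.

```bash
python3 -m inch '[{"hand":0,"slide":[-0.3,0,-4],"yaw":0},{"hand":0,"slide":[-0.3,0,-7],"yaw":0},{"hand":0,"slide":[-0.3,0,-8.2],"yaw":0},{"hand":0,"slide":[-0.3,0,-8.2],"yaw":0},{"hand":0.5,"slide":[-0.3,0,-8.2],"yaw":0},{"hand":1,"slide":[-0.3,0,-8.2],"yaw":0},{"hand":1,"slide":[-0.3,0,-8.2],"yaw":0},{"hand":1,"slide":[-0.3,0,-8.2],"yaw":0},{"hand":1,"slide":[-0.3,0,-8.2],"yaw":0},{"hand":1,"slide":[-0.3,0,-8.2],"yaw":0}]'
```

```text
time_s: 3.52
tcp_pos: [0.4354, 0.0377, 0.1202]
ee_rot: [[-0.976, 0.219, -0.0], [0.219, 0.976, -0.0], [0.0, -0.0, -1.0]]
wrist_force: [-0.6, 0.1, 0.4]
gripper_width: 0.401
```

```bash
python3 -m inch '[{"hand":1,"slide":[0,0,0],"yaw":0},{"hand":1,"slide":[0,0,0],"yaw":0},{"hand":1,"slide":[0,0,0],"yaw":0},{"hand":1,"slide":[0,0,0],"yaw":0}]'
```

```text
time_s: 4.03
tcp_pos: [0.4354, 0.0377, 0.1202]
ee_rot: [[-0.976, 0.219, -0.0], [0.219, 0.976, -0.0], [0.0, -0.0, -1.0]]
wrist_force: [0.0, 1.1, -0.1]
gripper_width: 0.31
```

```bash
python3 -m inch '[{"hand":1,"slide":[0,0,0.5],"yaw":0},{"hand":1,"slide":[0,0,1.0],"yaw":0},{"hand":1,"slide":[0,0,1.6],"yaw":0},{"hand":1,"slide":[0,0,1.6],"yaw":0},{"hand":1,"slide":[0,0,1.6],"yaw":0}]'
```

```text
time_s: 4.65
tcp_pos: [0.4353, 0.0377, 0.1361]
ee_rot: [[-0.976, 0.22, -0.0], [0.22, 0.976, 0.0], [0.0, 0.0, -1.0]]
wrist_force: [2.1, 0.0, -9.8]
gripper_width: 0.309
```

Lifted 16 mm with 9.8 N on the wrist, which fits the spring. Computing the arc.

```bash
python3 - <<'E'
from h import *
A=np.array([.5785,.0031]);p=np.array([.4354,.0377]);v=p-A
for d in range(6,61,6):
    t=np.radians(d);R=np.array([[np.cos(t),-np.sin(t)],[np.sin(t),np.cos(t)]]);print(d,round(t,3),((R@v-v)*100).round(2))
E
```

```text
6 0.105 [-0.28 -1.51]
12 0.209 [-0.41 -3.05]
18 0.314 [-0.37 -4.59]
24 0.419 [-0.17 -6.12]
30 0.524 [ 0.19 -7.62]
36 0.628 [ 0.7  -9.07]
42 0.733 [  1.36 -10.46]
48 0.838 [  2.16 -11.78]
54 0.942 [  3.1 -13. ]
60 1.047 [  4.16 -14.12]
```

```bash
python3 -m inch '[{"hand":1,"slide":[-0.28,-1.51,0],"yaw":0.105},{"hand":1,"slide":[-0.41,-3.05,0],"yaw":0.209},{"hand":1,"slide":[-0.37,-4.59,0],"yaw":0.314},{"hand":1,"slide":[-0.17,-6.12,0],"yaw":0.419},{"hand":1,"slide":[0.19,-7.62,0],"yaw":0.524},{"hand":1,"slide":[0.7,-9.07,0],"yaw":0.628},{"hand":1,"slide":[1.36,-10.46,0],"yaw":0.733},{"hand":1,"slide":[2.16,-11.78,0],"yaw":0.838},{"hand":1,"slide":[3.1,-13.0,0],"yaw":0.942},{"hand":1,"slide":[4.16,-14.12,0],"yaw":1.047}]'
python3 -m inch '[{"hand":1,"slide":[0,0,0],"yaw":0},{"hand":1,"slide":[0,0,0],"yaw":0},{"hand":1,"slide":[0,0,0],"yaw":0}]'
python3 - <<'E'
from h import *
cv2.imwrite("pics/top1.png",cv2.resize(np.clip(capture("top")[120:310,190:380]*1.6,0,255).astype(np.uint8),(600,600),interpolation=cv2.INTER_CUBIC))
E
```

```text
time_s: 5.9
tcp_pos: [0.4774, -0.1032, 0.1358]
ee_rot: [[-0.676, -0.737, 0.0], [-0.737, 0.676, 0.001], [-0.001, 0.001, -1.0]]
wrist_force: [3.9, 3.8, -9.6]
gripper_width: 0.309
time_s: 6.28
tcp_pos: [0.4772, -0.1029, 0.1364]
ee_rot: [[-0.678, -0.735, 0.001], [-0.735, 0.678, 0.0], [-0.001, -0.001, -1.0]]
wrist_force: [5.4, 1.9, -9.5]
gripper_width: 0.313
```

View pics/top1.png

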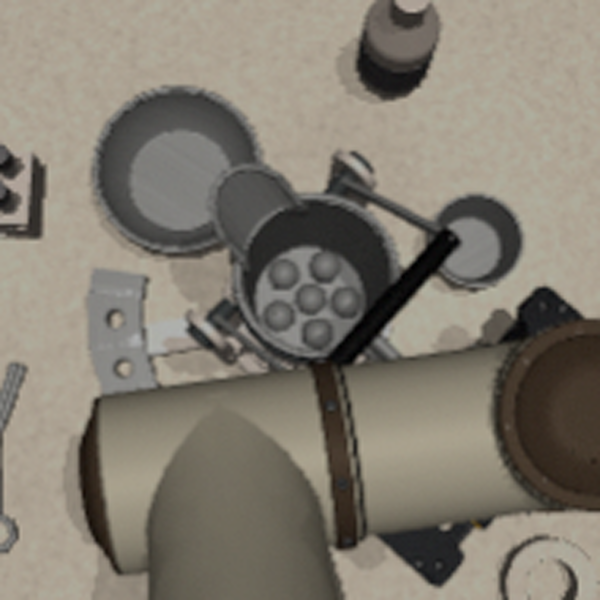

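The jug now points its spout at the bowl, and the six balls are still inside. I'll lower the plunger 6 mm to feel whether the pin enters the hole.

```bash
python3 -m inch '[{"hand":1,"slide":[0,0,-0.3],"yaw":0},{"hand":1,"slide":[0,0,-0.6],"yaw":0},{"hand":1,"slide":[0,0,-0.6],"yaw":0},{"hand":1,"slide":[0,0,-0.6],"yaw":0}]'
```

```text
time_s: 6.82
tcp_pos: [0.4772, -0.103, 0.1305]
ee_rot: [[-0.678, -0.735, 0.001], [-0.735, 0.678, 0.0], [-0.001, -0.001, -1.0]]
wrist_force: [3.6, 3.4, -7.8]
gripper_width: 0.313
```

The spring force is still −7.8 N at about 10 mm lift, so the pin is in the hole. I'll open, let it snap home, and rise clear.

```bash
python3 -m inch '[{"hand":0.4,"slide":[0,0,0],"yaw":0},{"hand":0.4,"slide":[0,0,0],"yaw":0},{"hand":0.4,"slide":[0,0,0],"yaw":0},{"hand":0.4,"slide":[0,0,0],"yaw":0},{"hand":0.4,"slide":[0,0,4],"yaw":0},{"hand":0.4,"slide":[0,0,8],"yaw":0},{"hand":0.4,"slide":[0,0,8],"yaw":0},{"hand":0.4,"slide":[0,0,8],"yaw":0}]'
python3 - <<'E'
from h import *
s=sense();c=cam("wrist",s);im=capture("wrist");cv2.imwrite("pics/w2.png",im)
print(s["tcp_pos"],s["wrist_force"],s["gripper_width"])
A=np.array([.5785,.0031])
for z in (.079,.092): print(z,proj(c,[*(A+.145*np.array([np.cos(np.radians(226.8)),np.sin(np.radians(226.8))])),z]))
m=np.zeros(im.shape[:2],np.uint8);m[150:262,220:340]=(im[150:262,220:340].max(2)<45)*255
n,l,st,ce=cv2.connectedComponentsWithStats(m);print(st[1:],ce[1:])
sc=capture("scene");cv2.imwrite("pics/both.png",np.hstack([cv2.resize(im,(400,300)),cv2.resize(sc[160:310,180:380],(400,300),interpolation=cv2.INTER_CUBIC)]))
E
```

```text
time_s: 7.82
tcp_pos: [0.4763, -0.1035, 0.2099]
ee_rot: [[-0.678, -0.735, -0.001], [-0.735, 0.678, 0.0], [0.0, 0.001, -1.0]]
wrist_force: [0.2, 0.3, -1.8]
gripper_width: 0.602
[ 0.47633323 -0.10348409  0.20986232] [ 0.18180735  0.28119655 -1.7568772 ] 0.6020150502435756
0.079 [277.95507003 230.9387143 ]
0.092 [277.816635   236.53090581]
[[ 263  209   36   38 1088]
 [ 220  240   14   22  268]
 [ 329  241   11   21  212]] [[280.60477941 227.51102941]
 [226.00373134 251.5261194 ]
 [334.10849057 251.84433962]]
```

View pics/both.png

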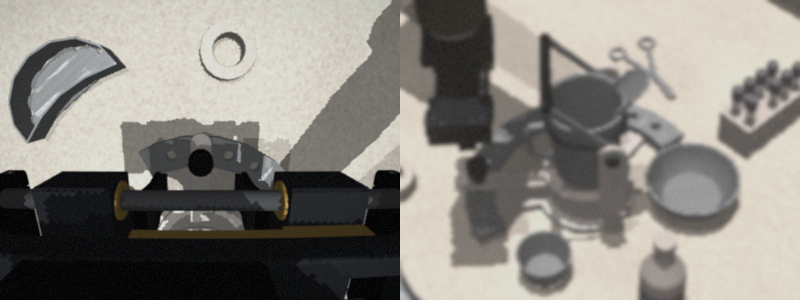

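The knob sits at (281,228) with a home-height image, consistent with the pin home. I'll check its size, verify the bar position, and plan the tipping arc.

```bash
python3 - <<'E'
from h import *
c=cam("wrist");print("f",c[0]["mtx"][0][0],"diam px home/up(on plate)",[c[0]["mtx"][0][0]*.028/(c[1][2]-z) for z in(.079,.092)])
t=cam("top");S=600/190
th=np.radians(46.8);F=np.array([np.cos(th),np.sin(th)]);Y=np.array([-F[1],F[0]]);A=np.array([.5785,.0031])
print("bar right end seen",onz(t,(452/S+190,238/S+120),.239)[:2],"pred",A-.047*F-.064*Y)
p=sense()["tcp_pos"][:2]; print("tool along,across",(p-A)@F,(p-A)@Y)
st=A+F*(-.047-.0265);print("to start cm",((st-p)*100).round(2),"z",(.295-sense()["tcp_pos"][2])*100)
al0=np.radians(133.9)
for q in [0,.1,.2,.3,.4,.5,.6,.7,.8,.9,1,1.1,1.2,1.3,1.4,1.5,1.6,1.7,1.75,1.8,1.85]:
    a=al0-q; s=.03+.111*np.cos(a)-.0165+.0735; z=.111*np.sin(a)-.08
    print(q,(s*F*100).round(2),round(z*100,2))
E
```

```text
f 311.9189818122385 diam px home/up(on plate) [np.float64(39.295932950687956), np.float64(41.73719487525978)]
bar right end seen [ 0.58942878 -0.07376991] pred [ 0.59298028 -0.07497254]
tool along,across -0.14776591333906175 0.0015881262896815487
to start cm [5.2  5.31] z 8.587629573160763
0 [0.69 0.73] -0.0
0.1 [1.26 1.34] 0.73
0.2 [1.88 2.  ] 1.37
0.3 [2.54 2.7 ] 1.92
0.4 [3.23 3.44] 2.36
0.5 [3.96 4.21] 2.71
0.6 [4.7 5. ] 2.95
0.7 [5.45 5.81] 3.08
0.8 [6.21 6.62] 3.09
0.9 [6.97 7.42] 3.0
1 [7.72 8.22] 2.8
1.1 [8.45 8.99] 2.49
1.2 [9.15 9.74] 2.07
1.3 [ 9.82 10.46] 1.56
1.4 [10.46 11.13] 0.94
1.5 [11.04 11.76] 0.24
1.6 [11.58 12.33] -0.54
1.7 [12.06 12.85] -1.4
1.75 [12.28 13.08] -1.85
1.8 [12.48 13.29] -2.32
1.85 [12.67 13.49] -2.81
```

Knob diameter is 36–38 px, against 39 expected at home and 42 if sitting on the plate, so the pin is home. The bar matches within 4 mm. I'll rise, close the hand, and move up behind the bar.

```bash
python3 -m inch '[{"hand":1,"slide":[0,0,4],"yaw":0},{"hand":1,"slide":[0,0,8.5],"yaw":0},{"hand":1,"slide":[0,0,8.5],"yaw":0},{"hand":1,"slide":[0,0,8.5],"yaw":0},{"hand":1,"slide":[0,0,8.5],"yaw":0},{"hand":1,"slide":[2.5,2.5,8.5],"yaw":0},{"hand":1,"slide":[5.2,5.3,8.5],"yaw":0},{"hand":1,"slide":[5.2,5.3,8.5],"yaw":0},{"hand":1,"slide":[5.2,5.3,8.5],"yaw":0},{"hand":1,"slide":[5.2,5.3,8.5],"yaw":0}]'
python3 -m inch '[{"hand":1,"slide":[0.69,0.73,0],"yaw":0},{"hand":1,"slide":[1.26,1.34,0.73],"yaw":0},{"hand":1,"slide":[1.88,2.0,1.37],"yaw":0},{"hand":1,"slide":[2.54,2.7,1.92],"yaw":0},{"hand":1,"slide":[3.23,3.44,2.36],"yaw":0},{"hand":1,"slide":[3.23,3.44,2.36],"yaw":0},{"hand":1,"slide":[3.23,3.44,2.36],"yaw":0}]'
```

```text
time_s: 9.18
tcp_pos: [0.5283, -0.051, 0.2949]
ee_rot: [[-0.678, -0.735, -0.001], [-0.735, 0.679, -0.0], [0.001, 0.001, -1.0]]
wrist_force: [-0.5, 0.1, 0.1]
gripper_width: 0.01
time_s: 10.05
tcp_pos: [0.5607, -0.0173, 0.3199]
ee_rot: [[-0.678, -0.735, -0.001], [-0.735, 0.678, -0.002], [0.003, -0.001, -1.0]]
wrist_force: [-3.1, -4.5, 4.7]
gripper_width: 0.005
```

```bash
python3 -m inch '[{"hand":1,"slide":[0.73,0.77,0.35],"yaw":0},{"hand":1,"slide":[1.47,1.56,0.59],"yaw":0},{"hand":1,"slide":[2.22,2.37,0.72],"yaw":0},{"hand":1,"slide":[2.98,3.18,0.73],"yaw":0},{"hand":1,"slide":[3.74,3.98,0.64],"yaw":0},{"hand":1,"slide":[4.49,4.78,0.44],"yaw":0},{"hand":1,"slide":[5.22,5.55,0.13],"yaw":0},{"hand":1,"slide":[5.92,6.3,-0.29],"yaw":0},{"hand":1,"slide":[6.59,7.02,-0.8],"yaw":0},{"hand":1,"slide":[6.59,7.02,-0.8],"yaw":0}]'
python3 - <<'E'
from h import *
sc=capture("scene");tp=capture("top")
cv2.imwrite("pics/b2.png",np.hstack([cv2.resize(np.clip(tp[110:290,180:360]*1.6,0,255).astype(np.uint8),(400,400)),cv2.resize(sc[150:310,210:370],(400,400),interpolation=cv2.INTER_CUBIC)]))
E
```

```text
time_s: 11.3
tcp_pos: [0.6274, 0.0549, 0.3095]
ee_rot: [[-0.678, -0.735, -0.002], [-0.735, 0.678, 0.0], [0.001, 0.001, -1.0]]
wrist_force: [-2.3, -2.5, 2.1]
gripper_width: 0.005
```

View pics/b2.png

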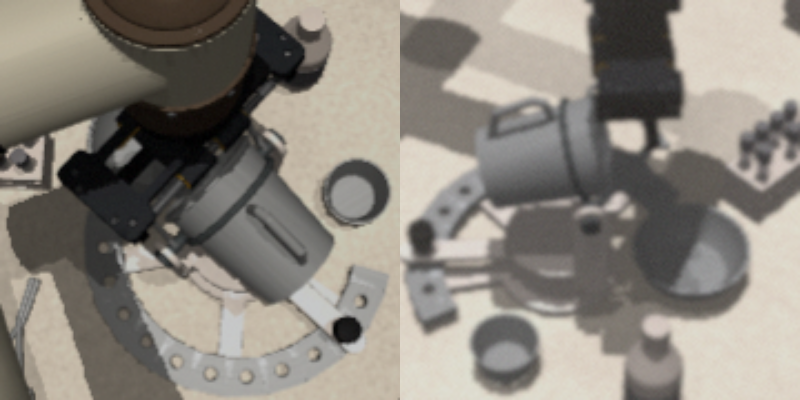

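The jug is tilted to about 1.3–1.4 with the fingers behind the bar. The knob is down at the fourth hole and the body is clear of the handle. I'll finish the tip more slowly.

```bash
python3 -m inch '[{"hand":1,"slide":[0.32,0.34,-0.3],"yaw":0},{"hand":1,"slide":[0.64,0.67,-0.62],"yaw":0},{"hand":1,"slide":[0.93,0.99,-0.97],"yaw":0},{"hand":1,"slide":[1.22,1.3,-1.32],"yaw":0},{"hand":1,"slide":[1.5,1.6,-1.7],"yaw":0},{"hand":1,"slide":[1.76,1.87,-2.1],"yaw":0},{"hand":1,"slide":[2.0,2.13,-2.52],"yaw":0},{"hand":1,"slide":[2.24,2.39,-2.96],"yaw":0},{"hand":1,"slide":[2.46,2.62,-3.41],"yaw":0},{"hand":1,"slide":[2.46,2.62,-3.41],"yaw":0}]'
python3 -m inch '[{"hand":1,"slide":[0.1,0.1,-0.23],"yaw":0},{"hand":1,"slide":[0.1,0.1,-0.23],"yaw":0},{"hand":1,"slide":[0.1,0.1,-0.23],"yaw":0},{"hand":1,"slide":[0.1,0.1,-0.23],"yaw":0},{"hand":1,"slide":[0.1,0.1,-0.23],"yaw":0},{"hand":1,"slide":[0.1,0.1,-0.23],"yaw":0},{"hand":1,"slide":[0.1,0.1,-0.23],"yaw":0},{"hand":1,"slide":[0.1,0.1,-0.23],"yaw":0}]'
python3 - <<'E'
from h import *
sc=capture("scene");tp=capture("top")
cv2.imwrite("pics/b3.png",np.hstack([cv2.resize(np.clip(tp[110:290,180:360]*1.6,0,255).astype(np.uint8),(400,400)),cv2.resize(sc[150:310,210:370],(400,400),interpolation=cv2.INTER_CUBIC)]))
E
```

```text
time_s: 12.65
tcp_pos: [0.652, 0.0805, 0.276]
ee_rot: [[-0.678, -0.735, -0.0], [-0.735, 0.678, 0.0], [0.0, 0.0, -1.0]]
wrist_force: [-2.0, -0.6, 2.5]
gripper_width: 0.007
time_s: 13.65
tcp_pos: [0.6527, 0.0813, 0.2745]
ee_rot: [[-0.678, -0.735, -0.0], [-0.735, 0.678, -0.0], [0.0, 0.0, -1.0]]
wrist_force: [-1.6, -1.7, 1.0]
gripper_width: 0.006
```

View pics/b3.png

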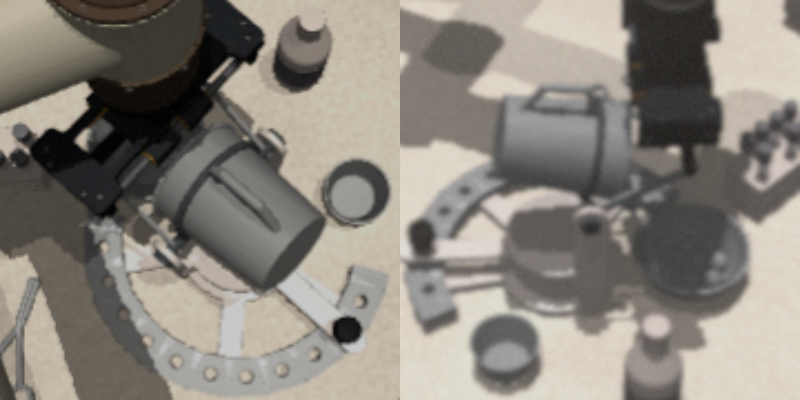

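Balls can be seen in the bowl. I'll tilt further towards the stop in small steps, watching the force, to be sure of all six.

```bash
python3 -m inch '[{"hand":1,"slide":[0.1,0.1,-0.25],"yaw":0},{"hand":1,"slide":[0.2,0.2,-0.5],"yaw":0},{"hand":1,"slide":[0.2,0.2,-0.5],"yaw":0},{"hand":1,"slide":[0.2,0.2,-0.5],"yaw":0}]'
python3 -m inch '[{"hand":1,"slide":[0.1,0.1,-0.25],"yaw":0},{"hand":1,"slide":[0.1,0.1,-0.25],"yaw":0},{"hand":1,"slide":[0.1,0.1,-0.25],"yaw":0}]'
python3 - <<'E'
from h import *
for n,(y,x) in dict(scene=(150,210),top=(110,180)).items():
    im=capture(n);cv2.imwrite(f"pics/{n}4.png",im)
b=cv2.imread("pics/scene4.png")[215:285,290:370];b=cv2.resize(np.clip(b*1.8,0,255).astype(np.uint8),(400,350),interpolation=cv2.INTER_CUBIC)
t=cv2.resize(cv2.imread("pics/scene4.png")[150:290,230:390],(400,350),interpolation=cv2.INTER_CUBIC)
cv2.imwrite("pics/b4.png",np.hstack([b,t]))
E
```

```text
time_s: 14.25
tcp_pos: [0.6548, 0.0834, 0.2694]
ee_rot: [[-0.678, -0.735, -0.0], [-0.735, 0.678, 0.0], [0.0, 0.0, -1.0]]
wrist_force: [-1.9, -1.8, 1.0]
gripper_width: 0.008
time_s: 14.62
tcp_pos: [0.6555, 0.0838, 0.2671]
ee_rot: [[-0.678, -0.735, -0.001], [-0.735, 0.678, -0.001], [0.001, 0.0, -1.0]]
wrist_force: [-3.3, -3.8, 3.4]
gripper_width: 0.005
```

View pics/b4.png

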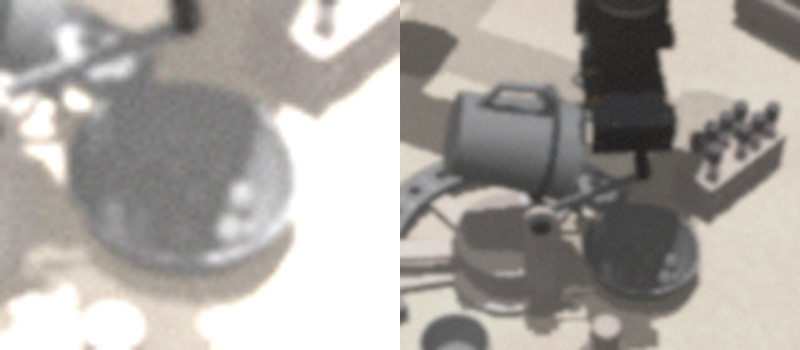

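Force is rising and the commanded pose matches tilt 1.85, so it's about at the stop. I'll hold there for the stragglers, then retrace the arc.

```bash
python3 -m inch '[{"hand":1,"slide":[0,0,0],"yaw":0},{"hand":1,"slide":[0,0,0],"yaw":0},{"hand":1,"slide":[0,0,0],"yaw":0},{"hand":1,"slide":[0,0,0],"yaw":0},{"hand":1,"slide":[0,0,0],"yaw":0},{"hand":1,"slide":[0,0,0],"yaw":0},{"hand":1,"slide":[0,0,0],"yaw":0},{"hand":1,"slide":[0,0,0],"yaw":0},{"hand":1,"slide":[0,0,0],"yaw":0},{"hand":1,"slide":[0,0,0],"yaw":0}]'
python3 -m inch '[{"hand":1,"slide":[-0.64,-0.65,1.4],"yaw":0},{"hand":1,"slide":[-1.12,-1.17,2.26],"yaw":0},{"hand":1,"slide":[-1.66,-1.74,3.04],"yaw":0},{"hand":1,"slide":[-2.24,-2.37,3.74],"yaw":0},{"hand":1,"slide":[-2.88,-3.04,4.36],"yaw":0},{"hand":1,"slide":[-3.55,-3.76,4.87],"yaw":0},{"hand":1,"slide":[-4.25,-4.51,5.29],"yaw":0},{"hand":1,"slide":[-4.98,-5.28,5.6],"yaw":0},{"hand":1,"slide":[-5.73,-6.08,5.8],"yaw":0},{"hand":1,"slide":[-6.49,-6.88,5.89],"yaw":0}]'
python3 -m inch '[{"hand":1,"slide":[-0.76,-0.81,0],"yaw":0},{"hand":1,"slide":[-1.51,-1.62,-0.15],"yaw":0},{"hand":1,"slide":[-2.25,-2.41,-0.4],"yaw":0},{"hand":1,"slide":[-2.98,-3.18,-0.75],"yaw":0},{"hand":1,"slide":[-3.67,-3.92,-1.2],"yaw":0},{"hand":1,"slide":[-4.33,-4.62,-1.7],"yaw":0},{"hand":1,"slide":[-4.95,-5.28,-2.4],"yaw":0},{"hand":1,"slide":[-5.52,-5.89,-3.1],"yaw":0},{"hand":1,"slide":[-6.2,-6.6,-3.1],"yaw":0},{"hand":1,"slide":[-8.0,-8.5,-3.1],"yaw":0}]'
```

```text
time_s: 15.98
tcp_pos: [0.6555, 0.0838, 0.2671]
ee_rot: [[-0.678, -0.735, -0.001], [-0.735, 0.678, -0.001], [0.001, 0.0, -1.0]]
wrist_force: [-4.0, -3.4, 3.7]
gripper_width: 0.004
time_s: 17.23
tcp_pos: [0.5907, 0.0152, 0.3263]
ee_rot: [[-0.678, -0.735, 0.001], [-0.735, 0.678, 0.0], [-0.001, -0.001, -1.0]]
wrist_force: [-1.9, -1.0, -1.3]
gripper_width: 0.007
time_s: 18.48
tcp_pos: [0.5111, -0.0697, 0.2952]
ee_rot: [[-0.677, -0.736, 0.002], [-0.736, 0.677, -0.0], [-0.001, -0.001, -1.0]]
wrist_force: [-0.3, 0.1, 0.2]
gripper_width: 0.005
```

```bash
python3 -m inch '[{"hand":1,"slide":[-2,-2,5],"yaw":0},{"hand":1,"slide":[-13,-28,10],"yaw":0},{"hand":1,"slide":[-13,-28,10],"yaw":0},{"hand":1,"slide":[-13,-28,10],"yaw":0},{"hand":1,"slide":[-13,-28,10],"yaw":0},{"hand":1,"slide":[-13,-28,10],"yaw":0},{"hand":1,"slide":[-13,-28,10],"yaw":0},{"hand":1,"slide":[-13,-28,10],"yaw":0},{"hand":1,"slide":[-13,-28,10],"yaw":0}]'
python3 - <<'E'
from h import *
tp=capture("top");sc=capture("scene");cv2.imwrite("pics/top5.png",tp)
cv2.imwrite("pics/b5.png",np.hstack([cv2.resize(np.clip(tp[120:310,190:380]*1.7,0,255).astype(np.uint8),(500,500),interpolation=cv2.INTER_CUBIC),cv2.resize(sc[160:310,210:300+60],(300,300)).repeat(1,0) if 0 else cv2.copyMakeBorder(cv2.resize(sc[160:310,210:360],(300,300)),0,200,0,0,cv2.BORDER_CONSTANT)]))
a=cv2.imread("pics/top0.png");d=cv2.absdiff(a,tp).max(2)
c=cam("top")
for n,(x0,y0,x1,y1) in dict(bowl=(215,143,277,203),pot=(325,180,360,212),bottle=(304,112,330,152),tape=(345,285,380,325),rack=(138,160,208,198),kidney=(390,190,430,262)).items():
    A_=cv2.cvtColor(a[y0:y1,x0:x1],6).astype(np.float32);B_=cv2.cvtColor(tp[y0:y1,x0:x1],6).astype(np.float32);print(n,np.round(cv2.phaseCorrelate(A_,B_),2).tolist() if 0 else cv2.phaseCorrelate(A_,B_))
E
```

```text
time_s: 19.6
tcp_pos: [0.3809, -0.3486, 0.3949]
ee_rot: [[-0.677, -0.736, 0.0], [-0.736, 0.677, 0.0], [-0.0, -0.0, -1.0]]
wrist_force: [-0.4, -0.1, -0.3]
gripper_width: 0.007
bowl ((0.11984943979360096, 0.15486035675849763), 0.7262932399908701)
pot ((0.40724945675859203, 0.12558913239973002), 0.6071719212664498)
bottle ((0.5189247984196506, 0.024210066869514435), 1.0086655347435562)
tape ((-0.4971228869792448, 0.07198569461963089), 0.3343178662988875)
rack ((0.009289804122929013, -0.003592597890346383), 0.9900275804516342)
kidney ((0.06569528081426057, 0.0013170613422630595), 0.9000214046902126)
```

View pics/b5.png

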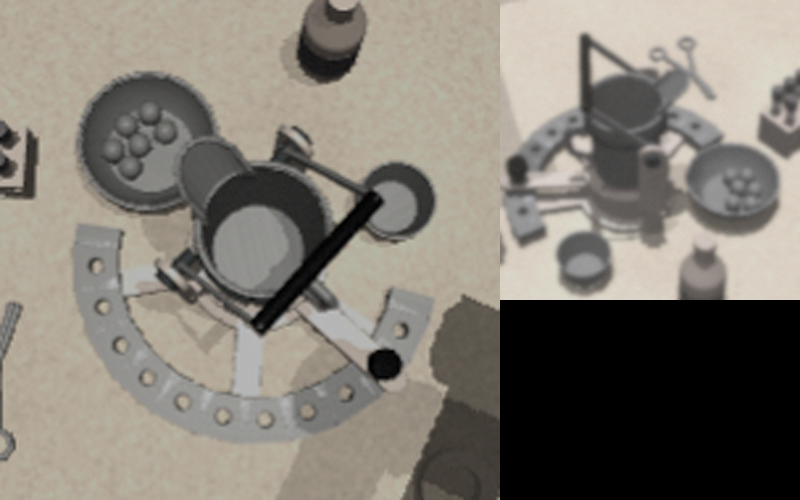

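All six balls are in the bowl, the jug is empty and upright, the knob is down at the +60° hole, and the bystanders haven't moved.

```bash
python3 -c "from station import finish_job; print(finish_job())"
```

```text
the job is handed in; nothing more can be done
None
```

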